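# Stamp a medicine carton on all four sides

### The arm

A 6-joint arm with a two-finger parallel gripper is mounted at the origin on the work surface. World frame = base frame: x ahead of the robot, y to its left, z up, the work surface at z = 0. Lengths are in m, angles in rad, forces in N, time in s.
With the tool pointing down it reaches from about 0.375 to 0.975 m from the base axis. Payload 3.8 kg.
Tool frame: the origin (TCP) lies at the very end of the fingers, on their centre line; the grasp point (between the pads) lies 19 mm behind it; x points along the fingers, z is the direction in which the jaws open and shut, and the axes are right-handed (so a half turn about x gives the same grasp; the last joint's range is limited). The gripper opens to 85 mm and grips with 20 to 120 N. Pads are 22 mm wide; open, the fingers measure 114 mm over their backs; the gripper's body (76 mm by 85 mm) begins 54 mm behind the grasp point. The pads swing forward as they close: fully open they stand 13 mm farther back than shut.
Start: joints at [1.177, 0.264, 1.604, -0, 1.274, -0.037], TCP at [0.236, 0.632, 0.204] pointing down, gripper open.
Joint ranges: [-2.63, 2.63], [-0.94, 2.18], [0.31, 2.57], [-1.31, 4.45], [0, 2.66], [-2.55, 2.55]. Speed limits (rad/s): [2.57, 2.57, 3.14, 3.14, 3.14, 3.14].

### API

Orientations are given as a rotation vector (axis times angle).
In Python, from workcell import state, snapshot, job_done gives the robot as it stands.
- The arm moves only by the shell command python3 -m jog 'ROWS' [FORCE]. ROWS is a JSON object of lists of equal length, an entry for each row: "slide": the shift along the world's x, y, z in mm, a list of three; "turn": the turn, a rotation vector about the world's x, y, z in degrees, a list of three; "jaw": the opening, from 0 (shut) to 1 (fully open). In form: {"slide": [[dx, dy, dz], ...], "turn": [[ax, ay, az], ...], "jaw": [jaw, ...]}. A call has 1 to 8 rows; each row shifts and turns the commanded pose from where the row before left it; what a row does not reach is not made up. A row lasts 1/8 s, in which the tool goes at most 62.5 mm and 10.7 degrees, less where a joint would pass 70% of its speed; a pose out of reach is approached as far as the arm can. A call with a gripper value outside its range is refused whole. The fingers move at their own pace and stop on an object; FORCE is the grip in N (left out, the last holds). Time passes only in rows, so rows that do not move let the fingers close. It gives the time, the measured TCP pose, the force and the opening at its end, in the units of the state.
- state(): the state, without advancing time (a new reading comes with each control period).
- snapshot(name): name is "scene" or "top" or "wrist"; returns a dict with "frame" (400x640x3 uint8, blue, green, red), "z_map" (400x640 float32, m along the optical axis (not along the pixel's ray), 0 where there is no reading), "intrinsics" (3x3 intrinsics, pixels), "T" (4x4, takes a point from camera to world coordinates); the wrist camera has in their place "hand_eye" (4x4, takes a point from camera to tool coordinates, whose origin is the TCP and whose axes are the tool frame's). Camera axes: x right, y up, looking along -z (the intrinsics and any distortion apply to the point x, -y, -z); pixel columns grow to the right and rows downward; lengths in m; the calibration is good to about 2 mm. The wrist camera is an equidistant fisheye: a pixel r from the principal point sees the ray r / f radians off the axis. A picture is of the moment at which its call begins: read the wrist's pose just before it.
- job_done(): hands the job in, once; it reports no verdict.
The state is a dict: "clock": time; "joint_pos": joint angles; "dq": joint speeds; "tau": joint torques, N m; "ee_pos": TCP position; "ee_rot": TCP orientation; "contact_force": force on the tool from outside, world axes, zero at the start; "wrist_torque": the same for the moment, N m; "grip_width": opening from 0.0 (shut) to 1.0 (fully open).
Only numpy, scipy, OpenCV 4.12 (cv2) and the standard library are available. Lean on these libraries where they do the work, as an engineer would, in place of code of your own. Each camera call takes 0.05 s, during which the arm holds its last target.

### The job

Pick up the standing medicine carton and stamp all four of its sides with the bench stamp, in the grey-framed square half-way up each side, going round: first the wide side with the paper label, then the narrow side at the left hand of someone looking at the label, then the opposite wide side, and last the other narrow side. Each time hold the carton upright, the side square to the stamp and the frame centred on the printing plate, press gently until the sprung plate has sunk in by about half its travel, and keep it there for half a second without ramming it. Then stand the carton upright on the floor of the yellow basket and let go, leaving the pack in the basket, the pill jar and the amber bottle where they are.

Things in the scene. Friction and masses are not known exactly. Their poses are not given: they have to be found in the camera images.
- carton_mid (a point): Centre (52.5 mm above the underside) of the loose upright buff medicine carton: 44 mm (x) x 60 mm (y) x 105 mm tall (z), 0.11 to 0.22 kg, rigid. -x: wide side with the white paper label, a 20 mm tongue of which folds over the top edge and shows from above; +x: opposite wide side; +y: narrow side at the left hand of someone looking at the label; -y: the other.
- field_label (a point): centre of the 26 mm grey-outlined square on the labelled wide side (-x), on its surface, 46 mm above the carton's underside, mid-width; axes as the carton's. The plate must meet this square, so fingers reaching down over a side must end above it (hold it by its upper third, firmly: pushed below the fingers it can pivot between them). An arm whose wrist cannot turn far enough may set the carton down and regrasp.
- field_back (a point): centre of the like square, at the same height, on the opposite wide side (+x); axes as the carton's
- field_left (a point): centre of the like square, at the same height, on the +y narrow side; axes as the carton's
- field_right (a point): centre of the like square, at the same height, on the -y narrow side; axes as the carton's
- stamp: Bench stamp, fixed: dark foot 150 x 110 x 14 mm, grey column, grey head block (46 mm wide, top 146 mm above the table, small knob to 144 mm); before it an upright round black plate, 26 mm across, 8 mm thick, on a stem. Origin on the table under the plate; z up; the plate looks along -x: press the carton level along +x. Foot and column lie 10 to 160 mm along +x.
- stamp_axis (a point): point on the plate's centre line, 115 mm above the table; axes as the stamp's. The head is clamped anywhere along 24 mm of rail (holds against 45 N), so the plate's face at rest is somewhere from 12 mm ahead (x = -12 mm) to 12 mm behind (x = +12 mm) of this point: not reported, to be felt or seen. The centre line's y and z do not change.
- stamp_plate (a joint): how far the sprung plate is pushed in relative to its head, m: 0 at rest, end stop at 0.012. It begins to give at 2 N and takes 0.4 N more per mm (4.4 N at 6 mm, 6.8 N at the stop); springs back when let go.
- basket: Yellow open basket, fixed, 250 mm (its x) by 170 mm (its y), 45 mm tall, walls 4 mm, floor 4 mm thick; origin at the centre of its underside. The pack takes up its +x end (x from about 60 to 110 mm); the rest is free.
- pack_a: bystander: pale flat pack 50 x 130 x 35 mm lying at the +x end of the basket; origin at the centre of its underside
- pill_bottle: bystander: white pill jar, 48 mm across, 85 mm tall; origin at the centre of its underside
- syrup: bystander: amber bottle, 52 mm across, 120 mm tall; origin at the centre of its underside
There are look-alikes about, which are no part of the job. Leave any red look-alike of the part that bears carton_mid alone. There is more than one size of the stamp; the job needs the larger.

How it is judged:
On the way, in this order (a step that is already met when the one before it is completed fails the run):
1. the labelled wide side is pressed square on the plate, its square centred within 8 mm across and up, the carton upright, the plate sunk at least 4 mm, for 0.3 s (value of joint stamp_plate above 0.004 m and contact force between carton and stamp above 2 N and x of field_label in the frame of stamp_axis above -0.016 m and y of field_label in the frame of stamp_axis between -0.008 and 0.008 m and z of field_label in the frame of stamp_axis between -0.008 and 0.008 m and angle between carton_mid's own z axis and vertical below 0.12 rad and angle between the x axis of carton_mid and the x axis of stamp_axis, either way round below 0.14 rad), for 0.3 s.
2. then the narrow side at the label's left hand is pressed square on the plate, its square centred within 8 mm across and up, the carton upright, the plate sunk at least 4 mm, for 0.3 s (value of joint stamp_plate above 0.004 m and contact force between carton and stamp above 2 N and x of field_left in the frame of stamp_axis above -0.016 m and y of field_left in the frame of stamp_axis between -0.008 and 0.008 m and z of field_left in the frame of stamp_axis between -0.008 and 0.008 m and angle between carton_mid's own z axis and vertical below 0.12 rad and angle between the y axis of carton_mid and the x axis of stamp_axis, either way round below 0.14 rad), for 0.3 s.
3. then the opposite wide side is pressed square on the plate, its square centred within 8 mm across and up, the carton upright, the plate sunk at least 4 mm, for 0.3 s (value of joint stamp_plate above 0.004 m and contact force between carton and stamp above 2 N and x of field_back in the frame of stamp_axis above -0.016 m and y of field_back in the frame of stamp_axis between -0.008 and 0.008 m and z of field_back in the frame of stamp_axis between -0.008 and 0.008 m and angle between carton_mid's own z axis and vertical below 0.12 rad and angle between the x axis of carton_mid and the x axis of stamp_axis, either way round below 0.14 rad), for 0.3 s.
4. then the other narrow side is pressed square on the plate, its square centred within 8 mm across and up, the carton upright, the plate sunk at least 4 mm, for 0.3 s (value of joint stamp_plate above 0.004 m and contact force between carton and stamp above 2 N and x of field_right in the frame of stamp_axis above -0.016 m and y of field_right in the frame of stamp_axis between -0.008 and 0.008 m and z of field_right in the frame of stamp_axis between -0.008 and 0.008 m and angle between carton_mid's own z axis and vertical below 0.12 rad and angle between the y axis of carton_mid and the x axis of stamp_axis, either way round below 0.14 rad), for 0.3 s.
At the end, for the whole second after the job is handed in: The carton stands upright (within 0.1 rad) on the basket's floor inside its walls, beside the pack, at rest and released (x of carton_mid in the frame of basket between -0.115 and 0.115 m and y of carton_mid in the frame of basket between -0.075 and 0.075 m and z of carton_mid in the frame of basket between 0.048 and 0.064 m and angle between carton_mid's own z axis and vertical below 0.1 rad and linear speed of carton below 0.02 m/s and angular speed of carton below 0.2 rad/s); the robot touches nothing.
It fails at once if the carton is rammed against the stamp (over 22 N) (contact force between carton and stamp above 22 N).
It fails at once if the pack in the basket is disturbed (moved over 20 mm) (distance of pack_a from where it was at the start of the episode above 0.02 m).
It fails at once if the white pill jar is disturbed (moved over 20 mm) (distance of pill_bottle from where it was at the start of the episode above 0.02 m).
It fails at once if the amber bottle is disturbed (moved over 20 mm) (distance of syrup from where it was at the start of the episode above 0.02 m).
It also fails if it takes over 72 s, if anything falls off the work surface, if the arm or the gripper's body presses on something with over 40 N, if the wrist force passes 120 N, or if a joint passes its speed limit or range.

## Working session

There is one attempt and no reset: what is moved stays moved. The work goes in short steps, Python scripts to look and compute and a shell command to move; the robot and the scene stay as the last step left them, time stands still between calls to the robot, and variables do not carry over. Pictures are saved under pics/ and viewed, and the job is handed in when it is done.

```bash
ls; mkdir -p pics; python3 - <<'E'
from workcell import state,snapshot
import cv2,numpy as np
print(state())
for n in ("scene","top"):
    s=snapshot(n); cv2.imwrite(f"pics/{n}0.png",s["frame"]); np.savez(f"{n}0.npz",**s); print(n,s["intrinsics"],s["T"])
E
```

```text
pics
{'clock': 0.0, 'joint_pos': array([ 1.17712775e+00,  2.64775616e-01,  1.60538344e+00,  5.75769366e-05,
        1.27369517e+00, -3.68865247e-02]), 'dq': array([-0.00071536,  0.00065608, -0.00129331,  0.00077582,  0.00212249,
        0.00097565]), 'tau': array([ 1.09953742e-04, -5.15103114e+01, -3.67314291e+01, -4.39612711e-05,
        1.26760011e-02, -1.26455834e-05]), 'ee_pos': array([0.23541986, 0.63176766, 0.20304186]), 'ee_rot': array([-0.94371296,  1.35911519,  0.94177209]), 'contact_force': array([-0.21247788, -0.73263065, -0.42573193]), 'wrist_torque': array([-0.01289231, -0.01983407, -0.01526004]), 'grip_width': 0.9979614165720423}
scene [[433.1916588    0.         313.58971344]
 [  0.         433.1916588  196.66915294]
 [  0.           0.           1.        ]] [[-0.01831605 -0.70549369  0.70847949  1.18376619]
 [ 0.99980049 -0.01857136  0.00735438  0.05370091]
 [ 0.00796896  0.70847284  0.70569309  0.67431013]
 [ 0.          0.          0.          1.        ]]
top [[494.88538109   0.         314.41560795]
 [  0.         494.88538109 199.58010182]
 [  0.           0.           1.        ]] [[ 0.01735096  0.99678313 -0.07824531  0.48655063]
 [-0.99974228  0.01844171  0.0132391   0.04655645]
 [ 0.01463949  0.07799543  0.99684623  1.33355555]
 [ 0.          0.          0.          1.        ]]
```

View pics/scene0.png

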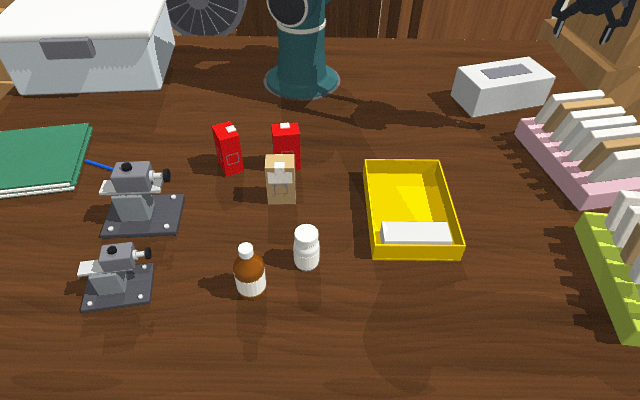

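View pics/top0.png

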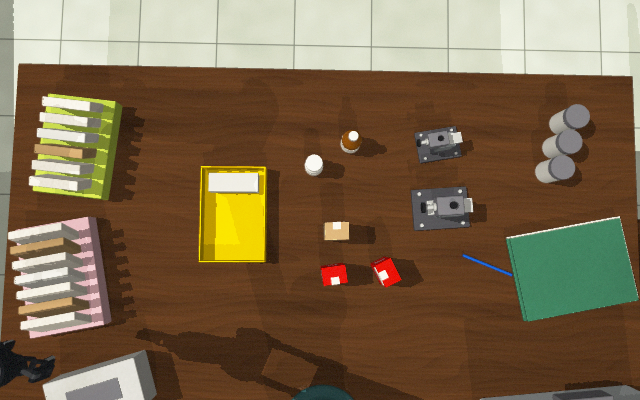

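```bash
cat > h.py <<'E'
import numpy as np,cv2
from scipy.spatial.transform import Rotation as R
from workcell import state,snapshot
def cloud(s,T=None):
    T=s["T"] if T is None else T
    K=s["intrinsics"];z=s["z_map"];v,u=np.mgrid[:z.shape[0],:z.shape[1]]
    P=np.stack([(u-K[0,2])/K[0,0]*z,-(v-K[1,2])/K[1,1]*z,-z],-1)
    W=P@T[:3,:3].T+T[:3,3]; W[z==0]=np.nan
    return W
def wrist():
    st=state(); s=snapshot("wrist")
    T=np.eye(4);T[:3,:3]=R.from_rotvec(st["ee_rot"]).as_matrix();T[:3,3]=st["ee_pos"]
    T=T@s["hand_eye"]
    return s,T
def wcloud(s,T):
    K=s["intrinsics"];z=s["z_map"];v,u=np.mgrid[:z.shape[0],:z.shape[1]]
    x=(u-K[0,2])/K[0,0];y=(v-K[1,2])/K[1,1];r=np.hypot(x,y);t=np.tan(np.minimum(r,1.5))/np.maximum(r,1e-9)
    P=np.stack([x*t*z,-y*t*z,-z],-1)
    W=P@T[:3,:3].T+T[:3,3]; W[(z==0)|(r>1.45)]=np.nan
    return W
E
python3 - <<'E'
from h import *
a=cv2.imread("pics/scene0.png");b=cv2.imread("pics/top0.png")
cv2.imwrite("pics/z1.png",np.hstack([cv2.resize(a[150:320,70:310],None,fx=3.2,fy=3.2,interpolation=3)]))
cv2.imwrite("pics/z2.png",cv2.resize(b[110:300,300:490],None,fx=3.1,fy=3.1,interpolation=3))
s=dict(np.load("top0.npz"));W=cloud(s)
for n,(r0,r1,c0,c1) in dict(carton=(215,245,320,355),stamp=(180,240,405,480),small=(120,170,410,470),basket=(160,268,192,272),jar=(150,178,300,325),syr=(120,155,338,365)).items():
    p=W[r0:r1,c0:c1].reshape(-1,3);p=p[p[:,2]>.008]
    print(n,len(p),np.nanpercentile(p,[1,50,99],axis=0).round(3).tolist())
top=W[215:245,320:355].reshape(-1,3);top=top[np.abs(top[:,2]-.105)<.012];print(len(top),cv2.minAreaRect((top[:,:2]*1000).astype(np.float32)))
E
```

```text
carton 453 [[0.486, -0.054, 0.028], [0.507, -0.024, 0.106], [0.529, 0.004, 0.111]]
stamp 2342 [[0.518, -0.381, 0.009], [0.568, -0.293, 0.017], [0.631, -0.233, 0.144]]
small 1296 [[0.702, -0.361, 0.008], [0.736, -0.291, 0.017], [0.794, -0.231, 0.112]]
basket 2429 [[0.424, 0.157, 0.008], [0.613, 0.249, 0.038], [0.672, 0.328, 0.049]]
jar 314 [[0.656, 0.011, 0.015], [0.674, 0.033, 0.084], [0.699, 0.056, 0.09]]
syr 398 [[0.718, -0.088, 0.011], [0.735, -0.06, 0.083], [0.767, -0.038, 0.125]]
431 ((507.1836242675781, -25.812044143676758), (42.23760223388672, 57.46714401245117), 0.9598544239997864)
```

View pics/z1.png

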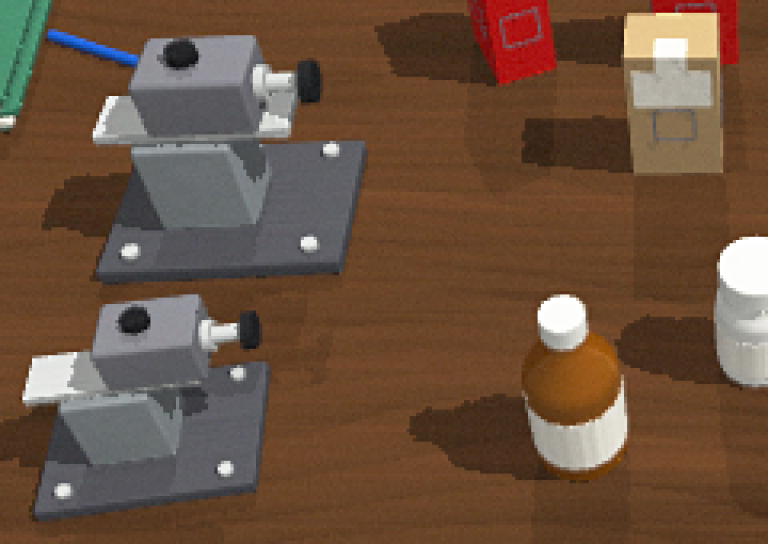

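View pics/z2.png

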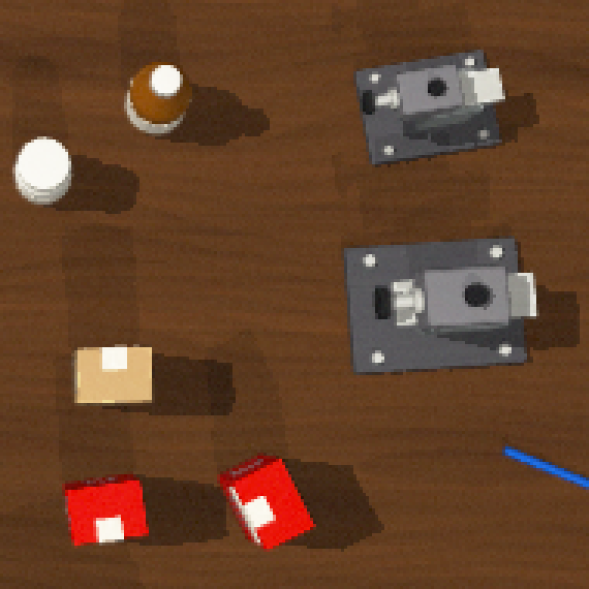

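```bash
python3 - <<'E'
from h import *
st=state();print(R.from_rotvec(st["ee_rot"]).as_matrix().round(3))
s=dict(np.load("top0.npz"));W=cloud(s)
p=W[180:240,405:480].reshape(-1,3)
f=p[(p[:,2]>.008)&(p[:,2]<.022)];print("foot",len(f),cv2.minAreaRect((f[:,:2]*1000).astype(np.float32)))
f=p[(p[:,2]>.118)];print("hi",len(f),cv2.minAreaRect((f[:,:2]*1000).astype(np.float32)))
s2=dict(np.load("scene0.npz"));V=cloud(s2)
q=V[155:240,95:190].reshape(-1,3);f=q[(q[:,2]>.008)&(q[:,2]<.022)];print("foot",len(f),cv2.minAreaRect((f[:,:2]*1000).astype(np.float32)))
# dark plate pix in scene
for nm,WW,fr,(r0,r1,c0,c1) in (("scene",V,s2["frame"],(160,185,155,175)),("top",W,s["frame"],(190,225,412,480))):
    m=(fr[r0:r1,c0:c1].max(-1)<60)&(WW[r0:r1,c0:c1,2]>.095)
    pp=WW[r0:r1,c0:c1][m];print(nm,len(pp),pp[np.argsort(pp[:,1])].round(3).tolist())
b=W[160:268,192:272].reshape(-1,3);b=b[(b[:,2]>.035)];print("basket",cv2.minAreaRect((b[:,:2]*1000).astype(np.float32)))
q=V[150:270,355:470].reshape(-1,3);b=q[q[:,2]>.040];print("basket s",cv2.minAreaRect((b[:,:2]*1000).astype(np.float32)))
c=V[145:210,260:300].reshape(-1,3);c=c[(c[:,2]>.1)];print("carton s",cv2.minAreaRect((c[:,:2]*1000).astype(np.float32)), np.median(c[:,2]))
s,T=wrist();cv2.imwrite("pics/w0.png",s["frame"]);print(s["hand_eye"].round(3),s["intrinsics"].round(1))
E
```

```text
[[-0.001 -0.937  0.349]
 [-0.002  0.349  0.937]
 [-1.     0.    -0.002]]
foot 1437 ((572.6725463867188, -307.8929748535156), (140.5636749267578, 151.5564422607422), 4.190960884094238)
hi 631 ((572.0953979492188, -283.7199401855469), (46.22064971923828, 99.94425964355469), 4.875025749206543)
foot 2037 ((518.2050170898438, -326.54083251953125), (267.1768798828125, 169.2305145263672), 19.322189331054688)
scene 86 [[0.569, -0.24, 0.126], [0.581, -0.239, 0.109], [0.58, -0.239, 0.118], [0.583, -0.239, 0.115], [0.575, -0.239, 0.124], [0.574, -0.238, 0.126], [0.582, -0.238, 0.118], [0.567, -0.238, 0.127], [0.574, -0.238, 0.128], [0.58, -0.238, 0.121], [0.578, -0.238, 0.124], [0.569, -0.238, 0.126], [0.582, -0.238, 0.112], [0.581, -0.237, 0.124], [0.572, -0.237, 0.126], [0.582, -0.237, 0.115], [0.574, -0.237, 0.126], [0.581, -0.236, 0.119], [0.567, -0.236, 0.127], [0.58, -0.236, 0.121], [0.583, -0.236, 0.118], [0.578, -0.236, 0.124], [0.579, -0.236, 0.123], [0.582, -0.236, 0.112], [0.577, -0.236, 0.126], [0.581, -0.236, 0.114], [0.585, -0.235, 0.112], [0.572, -0.235, 0.126], [0.571, -0.235, 0
[... 3381 characters left out ...]
-0.234, 0.123], [0.578, -0.234, 0.123], [0.579, -0.234, 0.113], [0.566, -0.234, 0.113], [0.575, -0.234, 0.125], [0.576, -0.234, 0.114], [0.573, -0.234, 0.126]]
basket ((548.7350463867188, 242.9250030517578), (248.46043395996094, 170.6897430419922), 0.9238020777702332)
basket s ((549.4898681640625, 245.1121063232422), (253.91806030273438, 170.828857421875), 0.6938665509223938)
carton s ((510.0498962402344, -24.567279815673828), (46.78044509887695, 60.022743225097656), 0.7194193601608276) 0.10457327879562128
[[ 0.001  0.318 -0.948 -0.169]
 [ 0.001  0.948  0.318  0.081]
 [ 1.    -0.002  0.001 -0.001]
 [ 0.     0.     0.     1.   ]] [[309.7   0.  314.4]
 [  0.  309.7 193.7]
 [  0.    0.    1. ]]
```

View pics/w0.png

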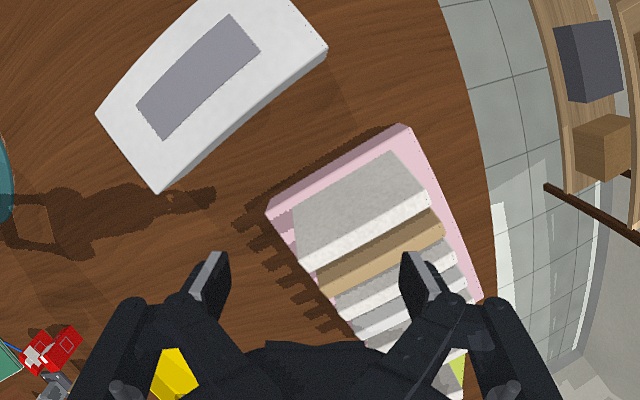

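```bash
python3 - <<'E'
from h import *
s=dict(np.load("top0.npz"));W=cloud(s);f=s["frame"].astype(int)
m=(f[...,2]>130)&(f[...,1]<60)&(f[...,0]<60);m[:250]=0;m[295:]=0
for c in ((315,352),(365,405)):
    p=W[:,c[0]:c[1]][m[:,c[0]:c[1]]];print(np.nanpercentile(p,[1,50,99],axis=0).round(3).tolist())
E
python3 -m jog '{"slide":[[22.7,-54.7,0],[22.7,-54.7,0],[22.7,-54.7,0],[22.7,-54.7,0],[22.7,-54.7,0],[22.7,-54.7,0],[22.7,-54.7,0],[22.7,-54.7,0]],"turn":[[0,0,-5.7],[0,0,-5.7],[0,0,-5.7],[0,0,-5.7],[0,0,-5.7],[0,0,-5.7],[0,0,-5.7],[0,0,-5.7]],"jaw":[1,1,1,1,1,1,1,1]}'
```

```text
[[0.373, -0.051, 0.05], [0.402, -0.019, 0.106], [0.422, 0.01, 0.111]]
[[0.372, -0.182, 0.008], [0.412, -0.154, 0.105], [0.44, -0.122, 0.111]]
clock: 1.15
ee_pos: [0.4176, 0.1931, 0.2044]
ee_rot: [-0.326, 1.546, 0.326]
contact_force: [1.1, -0.4, -0.2]
grip_width: 1.003
```

```bash
python3 -m jog '{"slide":[[22.6,-54.5,0],[22.6,-54.5,0],[22.6,-54.5,0],[22.6,-54.5,0],[0,0,0],[0,0,0]],"turn":[[0,0,-5.8],[0,0,-5.8],[0,0,-5.8],[0,0,-5.8],[0,0,0],[0,0,0]],"jaw":[1,1,1,1,1,1]}'; cat >> h.py <<'E'
def phi():
    m=R.from_rotvec(state()["ee_rot"]).as_matrix(); return np.degrees(np.arctan2(m[1,2],m[0,2])), m[:,0].round(3)
E
python3 - <<'E'
from h import *
print(phi(),state()["joint_pos"].round(2))
s,T=wrist();cv2.imwrite("pics/w1.png",s["frame"]);W=wcloud(s,T)
f=s["frame"].astype(int)
h=np.abs(W[...,2]-.105)<.012
h&=(abs(W[...,0]-.508)<.05)&(abs(W[...,1]+.025)<.06)
p=W[h];print(len(p),cv2.minAreaRect((p[:,:2]*1000).astype(np.float32)),np.median(p[:,2]), np.percentile(p,[2,98],axis=0))
E
```

```text
clock: 1.9
ee_pos: [0.5072, -0.023, 0.2039]
ee_rot: [-0.009, 1.572, 0.01]
contact_force: [-0.3, -0.4, -0.6]
grip_width: 1.002
(np.float64(0.724937680433717), array([-0.001,  0.001, -1.   ])) [-0.09 -0.05  1.95  0.    1.24 -0.11]
3142 ((508.5801086425781, -26.024126052856445), (45.135955810546875, 61.138633728027344), 2.365619659423828) 0.10488588688654843 [[ 0.48730872 -0.05478197  0.09851965]
 [ 0.52995508  0.00378903  0.10635809]]
```

View pics/w1.png

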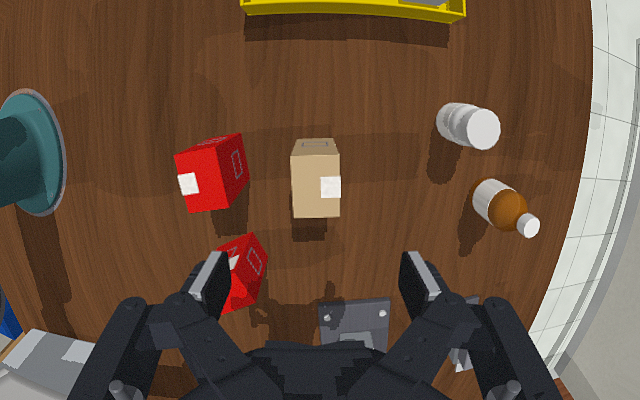

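```bash
python3 -m jog '{"slide":[[1.3,-2.5,-30],[0,0,-40],[0,0,-40],[0,0,-29],[0,0,0],[0,0,0],[0,0,0],[0,0,0]],"turn":[[0,0,0.8],[0,0,0],[0,0,0],[0,0,0],[0,0,0],[0,0,0],[0,0,0],[0,0,0]],"jaw":[1,1,1,1,1,0,0,0]}' 90;  python3 -m jog '{"slide":[[0,0,0],[0,0,0],[0,0,0]],"turn":[[0,0,0],[0,0,0],[0,0,0]],"jaw":[0,0,0]}'
```

```text
clock: 2.95
ee_pos: [0.5109, -0.0257, 0.0679]
ee_rot: [-0.022, 1.567, 0.021]
contact_force: [-1.7, -0.7, 7.5]
grip_width: 0.483
clock: 3.32
ee_pos: [0.5109, -0.0257, 0.0679]
ee_rot: [-0.021, 1.567, 0.021]
contact_force: [-1.7, 1.2, 5.0]
grip_width: 0.484
```

```bash
python3 -m jog '{"slide":[[0,0,30],[0,0,50],[0,0,50],[0,0,20],[0,0,0]],"turn":[[0,0,0],[0,0,0],[0,0,0],[0,0,0],[0,0,0]],"jaw":[0,0,0,0,0]}'; python3 - <<'E'
from h import *
print(phi(),state()["joint_pos"].round(2))
s=snapshot("scene");f=s["frame"];cv2.imwrite("pics/s2.png",cv2.resize(f[60:260,180:380],None,fx=3,fy=3))
E
```

```text
clock: 3.95
ee_pos: [0.5108, -0.0259, 0.2183]
ee_rot: [-0.022, 1.565, 0.021]
contact_force: [-0.3, -0.3, -2.1]
grip_width: 0.485
(np.float64(1.5475185603857566), array([ 0.006, -0.001, -1.   ])) [-0.1  -0.06  1.93  0.    1.26 -0.13]
```

View pics/s2.png

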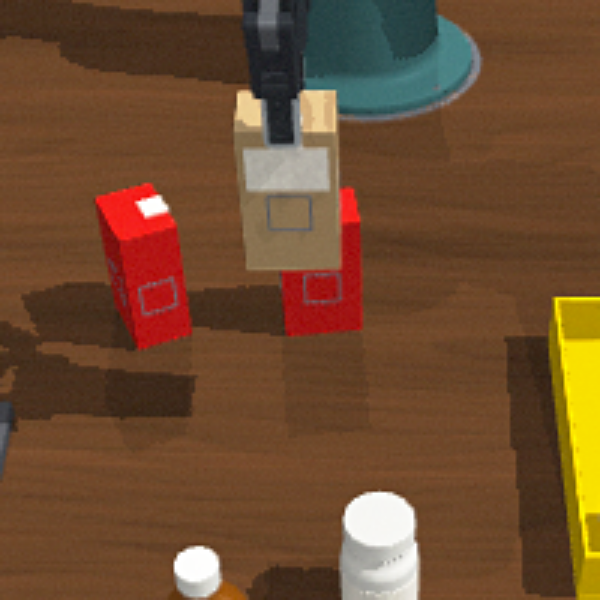

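```bash
python3 -m jog '{"slide":[[6,-16,-5],[6,-16,-5],[6,-16,-8],[6,-16,-10],[6,-16,-10],[6,-16,-10],[6,-16,-10],[6,-16,-10]],"turn":[[0,0,-9.66],[0,0,-9.66],[0,0,-9.66],[0,0,-9.66],[0,0,-9.66],[0,0,-9.66],[0,0,-9.66],[0,0,-9.66]],"jaw":[0,0,0,0,0,0,0,0]}';python3 -m jog '{"slide":[[6,-16,-10],[0,0,0],[0,0,0]],"turn":[[0,0,-9.66],[0,0,0],[0,0,0]],"jaw":[0,0,0]}';cat > look.py <<'E'
import sys
from h import *
n=sys.argv[1]
st=state();print(phi(),st["joint_pos"].round(2),st["ee_pos"].round(4))
s=snapshot("scene");f=s["frame"];cv2.imwrite(f"pics/{n}s.png",cv2.resize(f[100:260,60:300],None,fx=3.3,fy=3.3,interpolation=3))
t=snapshot("top");g=t["frame"];cv2.imwrite(f"pics/{n}t.png",cv2.resize(g[150:250,370:490],None,fx=5,fy=5,interpolation=3))
np.savez(n+".npz",sf=f,sz=s["z_map"],tf=g,tz=t["z_map"])
V=cloud(s);W=cloud(t)
for nm,A,F in(("s",V,f),("t",W,g)):
    F=F.astype(int)
    m=(F[...,2]-F[...,0]>25)&(F[...,2]>110)&(F[...,1]>0.6*F[...,2])   # buff
    zt=st["ee_pos"][2]+.037
    m&=(abs(A[...,2]-zt)<.010)&(abs(A[...,0]-st["ee_pos"][0])<.06)&(abs(A[...,1]-st["ee_pos"][1])<.06)
    p=A[m]
    if len(p)>20: print(nm,len(p),cv2.minAreaRect((p[:,:2]*1000).astype(np.float32)),np.percentile(p,[2,50,98],axis=0).round(4).tolist())
E
python3 look.py a
```

```text
clock: 5.0
ee_pos: [0.5554, -0.1536, 0.1443]
ee_rot: [1.027, 1.319, -1.03]
contact_force: [1.0, 0.3, -2.5]
grip_width: 0.485
clock: 5.38
ee_pos: [0.562, -0.1689, 0.1363]
ee_rot: [1.148, 1.25, -1.149]
contact_force: [-0.7, -0.6, -1.7]
grip_width: 0.479
(np.float64(-85.24141663092716), array([-0.002,  0.001, -1.   ])) [-0.33  0.15  1.87  0.    1.12  1.15] [ 0.562  -0.1689  0.1363]
s 485 ((564.5748291015625, -170.82022094726562), (63.47456359863281, 49.40012741088867), 6.920523643493652) [[0.5364, -0.1886, 0.1644], [0.5779, -0.1666, 0.1727], [0.5954, -0.1446, 0.1748]]
t 56 ((560.556640625, -152.1016387939453), (59.660709381103516, 11.189486503601074), 3.154148578643799) [[0.5327, -0.1587, 0.165], [0.5446, -0.1513, 0.1749], [0.5895, -0.1452, 0.18]]
```

View pics/as.png

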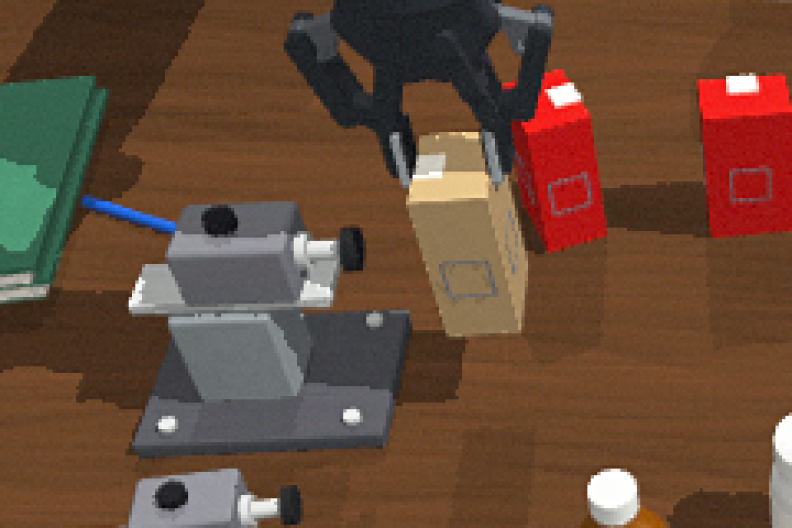

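View pics/at.png

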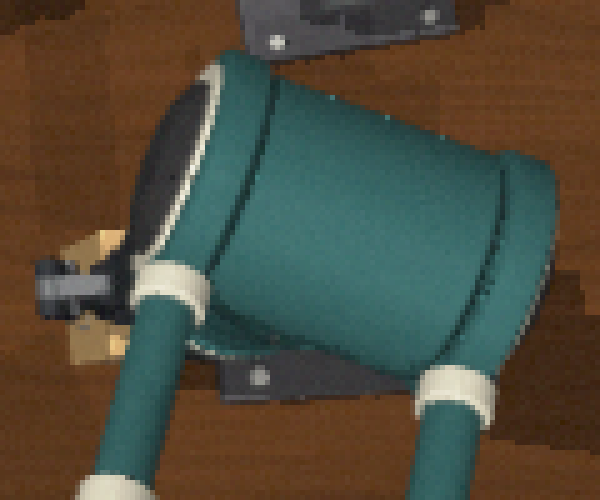

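```bash
cat > meas.py <<'E'
import sys
from h import *
d=np.load(sys.argv[1]+".npz");half=float(sys.argv[2]) # half extent of carton along lateral
s0=dict(np.load("scene0.npz"));V0=cloud(s0);f0=s0["frame"]
a=np.radians(float(sys.argv[3]) if len(sys.argv)>3 else 4.6);ex=np.array([np.sin(a),-np.cos(a),0]);ly=np.array([np.cos(a),np.sin(a),0])
sub=V0[160:185,155:175];m=(f0[160:185,155:175].max(-1)<60)&(sub[...,2]>.095);p=sub[m]
X=p@ex;L=p@ly;fx=np.percentile(X,10);mm=X<fx+.004
print("plate n",mm.sum(),"face x",X[mm].mean().round(4),"lat range",np.percentile(L[mm],[1,99]).round(4),"mid",np.percentile(L[mm],[1,99]).mean().round(4),"z mid",np.percentile(p[mm][:,2],[1,99]).round(4))
s=dict(s0);s["z_map"]=d["sz"];V=cloud(s);F=d["sf"].astype(int)
e=state()["ee_pos"]
box=(abs(V-e)<[.06,.06,.075]).all(-1)&((V[...,2]<e[2]-.01))
p=V[box]; 
# front face: fit plane for points whose z mid
from numpy.linalg import svd
L=p@ly;X=p@ex
hi=np.percentile(L,90);q=p[abs(L-hi)<.006]
c=q.mean(0);n=svd(q-c,full_matrices=False)[2][2];n*=np.sign(n[0]);r=abs((q-c)@n)<.003;q=q[r];c=q.mean(0);n=svd(q-c,full_matrices=False)[2][2];n*=np.sign(n[0])
print("front face n",len(q),"normal",n.round(3),"yaw",np.degrees(np.arctan2(n[1],n[0])).round(2),"lat",(c@ly).round(4),"centre lat",(c@ly-half).round(4),"X range",np.percentile(q@ex,[1,99]).round(4),"z range",np.percentile(q[:,2],[.5,1,99]).round(4))
print("tcp X,lat,z",(e@ex).round(4),(e@ly).round(4),e[2].round(4))
uv=np.argwhere(box&(abs((V-c)@n)<.004))
np.save("uv.npy",uv);print("rows",uv.min(0),uv.max(0))
E
python3 meas.py a .030
```

```text
plate n 60 face x 0.2782 lat range [0.5387 0.5636] mid 0.5511 z mid [0.1038 0.1279]
front face n 521 normal [ 0.995  0.097 -0.006] yaw 5.58 lat 0.578 centre lat 0.548 X range [0.1883 0.2315] z range [0.0683 0.069  0.1262]
tcp X,lat,z 0.2135 0.5474 0.1373
rows [179 189] [201 217]
```

```bash
python3 -m jog '{"slide":[[3,0,0],[1,-12,0],[1,-12,0],[0.7,-9,0],[0,0,0]],"turn":[[0,0,-0.5],[0,0,0],[0,0,0],[0,0,0],[0,0,0]],"jaw":[0,0,0,0,0]}';python3 -m jog '{"slide":[[0.2,-2.5,0],[0,0,0]],"turn":[[0,0,0],[0,0,0]],"jaw":[0,0]}'
```

```text
clock: 6.1
ee_pos: [0.5687, -0.2037, 0.1373]
ee_rot: [1.157, 1.242, -1.157]
contact_force: [0.6, 0.6, -2.1]
grip_width: 0.488
clock: 6.35
ee_pos: [0.5689, -0.2051, 0.1373]
ee_rot: [1.156, 1.243, -1.156]
contact_force: [-0.4, 0.1, -2.0]
grip_width: 0.484
```

```bash
python3 -m jog '{"slide":[[0.2,-2.5,0],[0,0,0]],"turn":[[0,0,0],[0,0,0]],"jaw":[0,0]}';python3 -m jog '{"slide":[[0.2,-2.5,0],[0,0,0]],"turn":[[0,0,0],[0,0,0]],"jaw":[0,0]}'
```

```text
clock: 6.6
ee_pos: [0.5692, -0.2076, 0.1374]
ee_rot: [1.156, 1.242, -1.156]
contact_force: [0.2, -0.4, -2.0]
grip_width: 0.482
clock: 6.85
ee_pos: [0.5694, -0.2103, 0.1374]
ee_rot: [1.156, 1.242, -1.156]
contact_force: [0.1, 0.2, -2.2]
grip_width: 0.485
```

```bash
python3 -m jog '{"slide":[[0.2,-2,0],[0,0,0]],"turn":[[0,0,0],[0,0,0]],"jaw":[0,0]}';python3 -m jog '{"slide":[[0.2,-2,0],[0,0,0]],"turn":[[0,0,0],[0,0,0]],"jaw":[0,0]}'; python3 -m jog '{"slide":[[0.2,-2,0],[0,0,0]],"turn":[[0,0,0],[0,0,0]],"jaw":[0,0]}'
```

```text
clock: 7.1
ee_pos: [0.5696, -0.2122, 0.1374]
ee_rot: [1.156, 1.242, -1.156]
contact_force: [-0.1, 0.1, -3.1]
grip_width: 0.481
clock: 7.35
ee_pos: [0.5697, -0.2137, 0.1374]
ee_rot: [1.157, 1.243, -1.156]
contact_force: [-0.1, 2.4, -1.4]
grip_width: 0.485
clock: 7.6
ee_pos: [0.5699, -0.2158, 0.1374]
ee_rot: [1.157, 1.243, -1.156]
contact_force: [-1.2, 3.4, -1.2]
grip_width: 0.479
```

```bash
python3 -m jog '{"slide":[[0.2,-2,0],[0.1,-2,0],[0,0,0]],"turn":[[0,0,0],[0,0,0],[0,0,0]],"jaw":[0,0,0]}';python3 look.py b; python3 meas.py b .030
```

```text
clock: 7.98
ee_pos: [0.5703, -0.2199, 0.1374]
ee_rot: [1.157, 1.243, -1.156]
contact_force: [-1.0, 4.9, 0.2]
grip_width: 0.486
(np.float64(-85.89510482757912), array([-0.   ,  0.001, -1.   ])) [-0.41  0.19  1.82  0.    1.13  1.09] [ 0.5703 -0.2199  0.1374]
s 492 ((572.9353637695312, -218.305908203125), (62.91985321044922, 44.73413848876953), 3.16804838180542) [[0.5445, -0.2393, 0.1653], [0.5873, -0.2179, 0.1737], [0.6039, -0.1956, 0.1758]]
t 98 ((568.5223388671875, -206.1197052001953), (60.61146545410156, 27.04229736328125), 12.734048843383789) [[0.5405, -0.2228, 0.1666], [0.5503, -0.206, 0.1751], [0.5975, -0.1965, 0.18]]
plate n 60 face x 0.2782 lat range [0.5387 0.5636] mid 0.5511 z mid [0.1038 0.1279]
front face n 524 normal [ 0.996  0.09  -0.002] yaw 5.17 lat 0.5821 centre lat 0.5521 X range [0.2399 0.2832] z range [0.0693 0.0702 0.127 ]
tcp X,lat,z 0.2649 0.5508 0.1374
rows [181 160] [203 190]
```

View pics/bs.png

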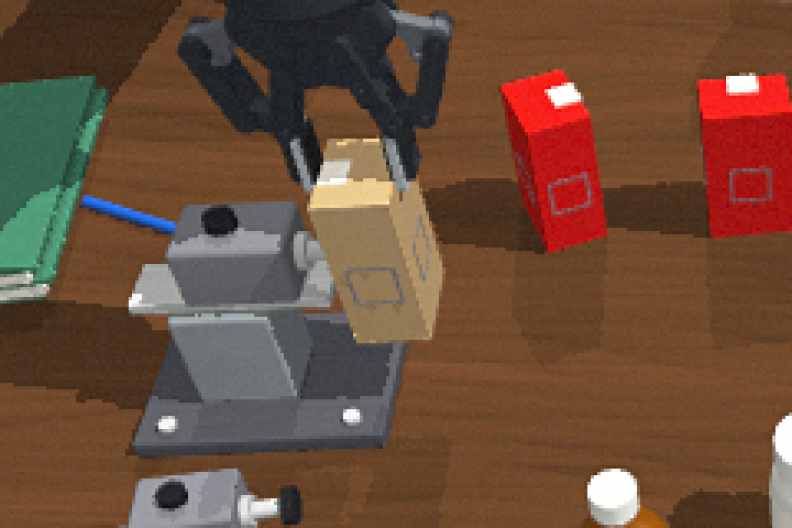

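```bash
python3 -m jog '{"slide":[[0,0,0],[0,0,0],[0,0,0],[-1,10,0],[-2,25,0],[-2,25,0],[0,0,0],[0,0,0]],"turn":[[0,0,0],[0,0,0],[0,0,0],[0,0,0],[0,0,0],[0,0,0],[0,0,10],[0,0,10]],"jaw":[0,0,0,0,0,0,0,0]}';python3 -m jog '{"slide":[[0,0,0],[0,0,0],[0,0,0],[0,0,0],[0,0,0],[0,0,0],[0,0,0],[0,0,0]],"turn":[[0,0,10],[0,0,10],[0,0,10],[0,0,10],[0,0,10],[0,0,10],[0,0,10.4],[0,0,0]],"jaw":[0,0,0,0,0,0,0,0]}';python3 look.py c; python3 meas.py c .022
```

```text
clock: 9.07
ee_pos: [0.5652, -0.1589, 0.1375]
ee_rot: [0.887, 1.381, -0.889]
contact_force: [0.9, 0.3, -2.4]
grip_width: 0.485
clock: 10.07
ee_pos: [0.5652, -0.1594, 0.1375]
ee_rot: [-0.062, 1.57, 0.06]
contact_force: [0.3, 0.3, -1.3]
grip_width: 0.484
(np.float64(4.460039789053082), array([ 0.   , -0.001, -1.   ])) [-0.32  0.15  1.87 -0.    1.12 -0.39] [ 0.5652 -0.1594  0.1375]
s 345 ((565.9063720703125, -157.89044189453125), (50.74378204345703, 59.97052001953125), 5.470555782318115) [[0.545, -0.1854, 0.165], [0.5744, -0.1428, 0.1737], [0.5901, -0.1272, 0.1759]]
t 133 ((562.4237060546875, -137.83154296875), (44.4175910949707, 16.25777816772461), 4.441612243652344) [[0.5418, -0.1464, 0.1665], [0.5608, -0.137, 0.1754], [0.5843, -0.1289, 0.1793]]
plate n 60 face x 0.2782 lat range [0.5387 0.5636] mid 0.5511 z mid [0.1038 0.1279]
front face n 685 normal [ 0.995  0.092 -0.029] yaw 5.27 lat 0.5716 centre lat 0.5496 X range [0.1728 0.2319] z range [0.0696 0.0699 0.1271]
tcp X,lat,z 0.2044 0.5506 0.1374
rows [176 189] [198 225]
```

View pics/cs.png

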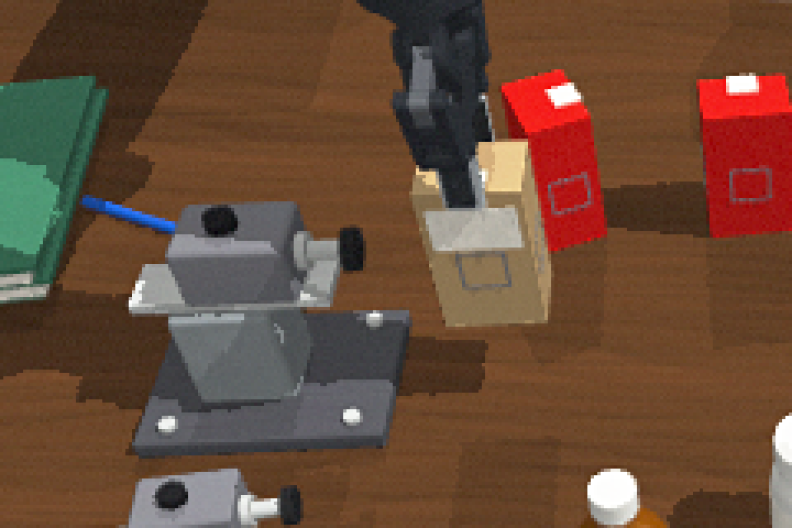

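```bash
python3 -m jog '{"slide":[[2,-12,0],[1,-12,0],[1,-12,0],[0,0,0]],"turn":[[0,0,0],[0,0,0],[0,0,0],[0,0,0]],"jaw":[0,0,0,0]}';python3 -m jog '{"slide":[[0.2,-2.5,0],[0,0,0]],"turn":[[0,0,0],[0,0,0]],"jaw":[0,0]}';python3 -m jog '{"slide":[[0.2,-2.5,0],[0,0,0]],"turn":[[0,0,0],[0,0,0]],"jaw":[0,0]}'
```

```text
clock: 10.68
ee_pos: [0.5693, -0.1976, 0.1373]
ee_rot: [-0.06, 1.57, 0.06]
contact_force: [-0.8, 0.4, -1.2]
grip_width: 0.483
clock: 10.92
ee_pos: [0.5694, -0.1986, 0.1373]
ee_rot: [-0.062, 1.57, 0.062]
contact_force: [0.4, -0.5, -2.0]
grip_width: 0.483
clock: 11.18
ee_pos: [0.5697, -0.2011, 0.1374]
ee_rot: [-0.062, 1.57, 0.062]
contact_force: [-0.2, 0.7, -1.4]
grip_width: 0.483
```

```bash
python3 -m jog '{"slide":[[0.2,-2,0],[0,0,0]],"turn":[[0,0,0],[0,0,0]],"jaw":[0,0]}';python3 -m jog '{"slide":[[0.2,-2,0],[0,0,0]],"turn":[[0,0,0],[0,0,0]],"jaw":[0,0]}'; python3 -m jog '{"slide":[[0.2,-2,0],[0,0,0]],"turn":[[0,0,0],[0,0,0]],"jaw":[0,0]}'
```

```text
clock: 11.42
ee_pos: [0.5699, -0.2032, 0.1374]
ee_rot: [-0.062, 1.57, 0.062]
contact_force: [-0.5, -0.0, -1.8]
grip_width: 0.483
clock: 11.68
ee_pos: [0.57, -0.2047, 0.1374]
ee_rot: [-0.061, 1.57, 0.063]
contact_force: [0.0, 2.0, -0.7]
grip_width: 0.481
clock: 11.92
ee_pos: [0.5702, -0.2069, 0.1374]
ee_rot: [-0.061, 1.57, 0.062]
contact_force: [-0.3, 3.3, 0.5]
grip_width: 0.483
```

Contact at about y −0.2045; press 4.5 mm more.

```bash
python3 -m jog '{"slide":[[0.2,-2.2,0],[0.2,-2.2,0],[0,0,0],[0,0,0],[0,0,0],[0,0,0]],"turn":[[0,0,0],[0,0,0],[0,0,0],[0,0,0],[0,0,0],[0,0,0]],"jaw":[0,0,0,0,0,0]}';python3 look.py d; python3 meas.py d .022
```

```text
clock: 12.68
ee_pos: [0.5706, -0.2114, 0.1374]
ee_rot: [-0.062, 1.57, 0.062]
contact_force: [-2.1, 4.9, 1.7]
grip_width: 0.48
(np.float64(4.518174576266333), array([-0.,  0., -1.])) [-0.4   0.19  1.82  0.    1.13 -0.47] [ 0.5706 -0.2114  0.1374]
s 374 ((571.3848876953125, -209.7305450439453), (52.983665466308594, 63.54252624511719), 12.322774887084961) [[0.5495, -0.2365, 0.1652], [0.5782, -0.1945, 0.1737], [0.5962, -0.1787, 0.1761]]
t 192 ((568.2495727539062, -192.86619567871094), (43.346134185791016, 25.67959976196289), 8.245240211486816) [[0.5475, -0.2061, 0.1686], [0.5665, -0.1918, 0.1757], [0.5884, -0.1808, 0.1804]]
plate n 60 face x 0.2782 lat range [0.5387 0.5636] mid 0.5511 z mid [0.1038 0.1279]
front face n 735 normal [ 0.997  0.076 -0.023] yaw 4.37 lat 0.5728 centre lat 0.5508 X range [0.2241 0.3174] z range [0.0691 0.0697 0.1264]
tcp X,lat,z 0.2565 0.5518 0.1373
rows [177 143] [200 199]
```

View pics/ds.png

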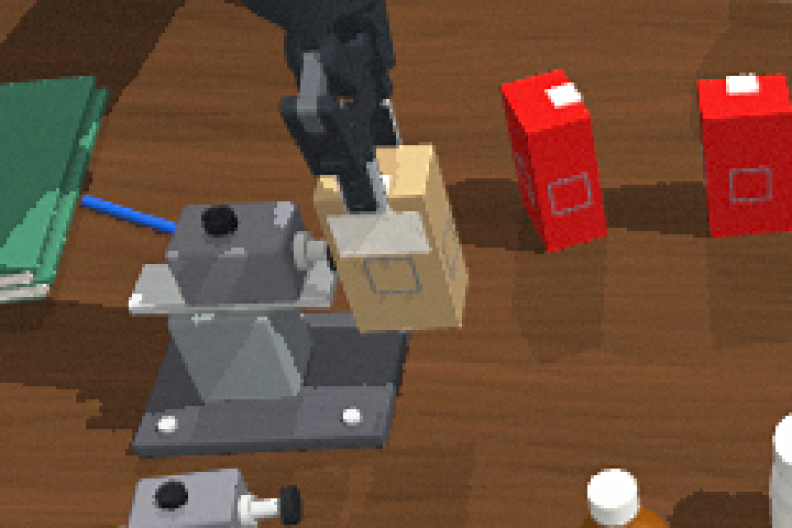

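```bash
python3 -m jog '{"slide":[[0,0,0],[0,0,0],[-1,9,0],[-2,22,0],[-2,22,0],[0,0,0],[0,0,0],[0,0,0]],"turn":[[0,0,0],[0,0,0],[0,0,0],[0,0,0],[0,0,0],[0,0,10],[0,0,10],[0,0,10]],"jaw":[0,0,0,0,0,0,0,0]}';python3 -m jog '{"slide":[[0,0,0],[0,0,0],[0,0,0],[0,0,0],[0,0,0],[0,0,0],[0,0,0]],"turn":[[0,0,10],[0,0,10],[0,0,10],[0,0,10],[0,0,10],[0,0,10],[0,0,0]],"jaw":[0,0,0,0,0,0,0]}';python3 look.py e; python3 meas.py e .030
```

```text
clock: 13.78
ee_pos: [0.5656, -0.1572, 0.1374]
ee_rot: [-0.478, 1.517, 0.477]
contact_force: [-0.2, -0.4, -1.6]
grip_width: 0.483
clock: 14.65
ee_pos: [0.5656, -0.1575, 0.1374]
ee_rot: [-1.267, 1.171, 1.266]
contact_force: [0.1, 0.0, -1.5]
grip_width: 0.481
(np.float64(94.47655492848743), array([ 0., -0., -1.])) [-0.31  0.15  1.87 -0.    1.12 -1.96] [ 0.5656 -0.1575  0.1374]
s 505 ((566.788818359375, -157.33074951171875), (62.9723014831543, 44.593563079833984), 8.452510833740234) [[0.5389, -0.1772, 0.1653], [0.5798, -0.1587, 0.174], [0.5977, -0.1332, 0.1759]]
t 36 ((562.1638793945312, -139.4732208251953), (59.137393951416016, 8.713058471679688), 3.41929292678833) [[0.5342, -0.1431, 0.1651], [0.5492, -0.1396, 0.174], [0.5916, -0.134, 0.1778]]
plate n 60 face x 0.2782 lat range [0.5387 0.5636] mid 0.5511 z mid [0.1038 0.1279]
front face n 509 normal [ 0.996  0.09  -0.004] yaw 5.15 lat 0.5813 centre lat 0.5513 X range [0.1811 0.2243] z range [0.0699 0.0706 0.1265]
tcp X,lat,z 0.2026 0.5512 0.1374
rows [179 193] [201 220]
```

View pics/es.png

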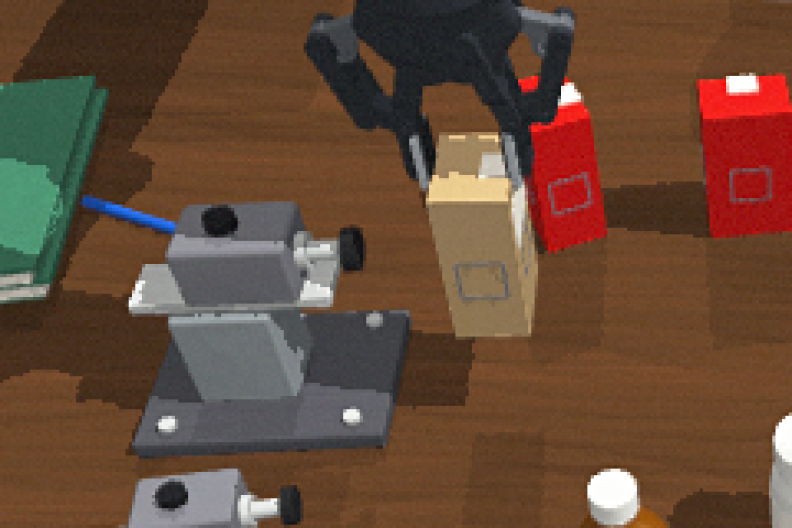

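```bash
python3 -m jog '{"slide":[[1.2,-15,0],[1.2,-15,0],[1.1,-14,0],[0,0,0]],"turn":[[0,0,0],[0,0,0],[0,0,0],[0,0,0]],"jaw":[0,0,0,0]}';python3 -m jog '{"slide":[[0.2,-2.5,0],[0,0,0]],"turn":[[0,0,0],[0,0,0]],"jaw":[0,0]}';python3 -m jog '{"slide":[[0.2,-2,0],[0,0,0]],"turn":[[0,0,0],[0,0,0]],"jaw":[0,0]}'
```

```text
clock: 15.25
ee_pos: [0.5692, -0.2042, 0.1373]
ee_rot: [-1.265, 1.172, 1.265]
contact_force: [-0.2, -0.7, -1.7]
grip_width: 0.487
clock: 15.5
ee_pos: [0.5693, -0.2049, 0.1373]
ee_rot: [-1.267, 1.171, 1.267]
contact_force: [-0.3, 0.0, -1.6]
grip_width: 0.481
clock: 15.75
ee_pos: [0.5696, -0.2069, 0.1374]
ee_rot: [-1.267, 1.171, 1.267]
contact_force: [-0.4, 0.4, -2.6]
grip_width: 0.483
```

```bash
python3 -m jog '{"slide":[[0.2,-2,0],[0,0,0]],"turn":[[0,0,0],[0,0,0]],"jaw":[0,0]}';python3 -m jog '{"slide":[[0.2,-2,0],[0,0,0]],"turn":[[0,0,0],[0,0,0]],"jaw":[0,0]}'; python3 -m jog '{"slide":[[0.2,-2,0],[0,0,0]],"turn":[[0,0,0],[0,0,0]],"jaw":[0,0]}'
```

```text
clock: 16.0
ee_pos: [0.5698, -0.2091, 0.1374]
ee_rot: [-1.267, 1.171, 1.267]
contact_force: [-0.2, 0.7, -2.5]
grip_width: 0.481
clock: 16.25
ee_pos: [0.57, -0.2105, 0.1374]
ee_rot: [-1.266, 1.17, 1.267]
contact_force: [0.3, 1.8, -0.2]
grip_width: 0.477
clock: 16.5
ee_pos: [0.5701, -0.2127, 0.1374]
ee_rot: [-1.266, 1.171, 1.267]
contact_force: [-0.2, 2.9, -1.0]
grip_width: 0.479
```

```bash
python3 -m jog '{"slide":[[0.2,-2.2,0],[0.2,-2.2,0],[0,0,0],[0,0,0],[0,0,0],[0,0,0]],"turn":[[0,0,0],[0,0,0],[0,0,0],[0,0,0],[0,0,0],[0,0,0]],"jaw":[0,0,0,0,0,0]}';python3 look.py f; python3 meas.py f .030
```

```text
clock: 17.25
ee_pos: [0.5705, -0.2173, 0.1374]
ee_rot: [-1.267, 1.171, 1.267]
contact_force: [0.5, 4.3, -0.2]
grip_width: 0.48
(np.float64(94.51625942511507), array([-0.,  0., -1.])) [-0.4   0.19  1.82  0.    1.13 -2.05] [ 0.5705 -0.2173  0.1374]
s 503 ((572.6928100585938, -219.07089233398438), (61.11601638793945, 49.38253402709961), 6.894948482513428) [[0.5446, -0.2374, 0.1649], [0.5859, -0.2191, 0.1738], [0.6022, -0.1929, 0.1759]]
t 102 ((568.0183715820312, -207.0100555419922), (59.79977798461914, 22.195592880249023), 5.265796184539795) [[0.5383, -0.22, 0.1663], [0.5501, -0.2045, 0.1746], [0.5976, -0.1948, 0.18]]
plate n 60 face x 0.2782 lat range [0.5387 0.5636] mid 0.5511 z mid [0.1038 0.1279]
front face n 521 normal [ 0.995  0.101 -0.006] yaw 5.79 lat 0.5814 centre lat 0.5514 X range [0.2405 0.2841] z range [0.0707 0.071  0.1268]
tcp X,lat,z 0.2623 0.5513 0.1374
rows [180 161] [203 189]
```

View pics/fs.png

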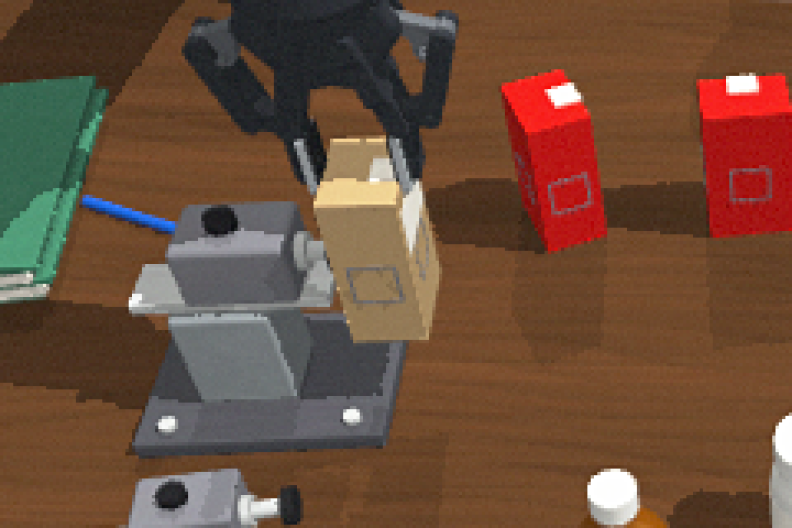

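```bash
python3 -m jog '{"slide":[[0,0,0],[0,0,0],[-1,10,0],[-2,30,0],[-2,40,-10],[0,37,-25],[0,0,-20],[0,0,-10]],"turn":[[0,0,0],[0,0,0],[0,0,0],[0,0,0],[0,0,0],[0,0,0],[0,0,0],[0,0,0]],"jaw":[0,0,0,0,0,0,0,0]}';python3 -m jog '{"slide":[[0,0,-2.5],[0,0,0]],"turn":[[0,0,0],[0,0,0]],"jaw":[0,0]}'
```

```text
clock: 18.35
ee_pos: [0.5649, -0.1009, 0.0709]
ee_rot: [-1.268, 1.172, 1.268]
contact_force: [-0.8, -0.9, -1.8]
grip_width: 0.484
clock: 18.6
ee_pos: [0.5661, -0.1015, 0.0703]
ee_rot: [-1.267, 1.171, 1.265]
contact_force: [-0.4, -0.8, -1.4]
grip_width: 0.483
```

```bash
python3 -m jog '{"slide":[[0,0,-1],[0,0,0]],"turn":[[0,0,0],[0,0,0]],"jaw":[0,0]}';python3 -m jog '{"slide":[[0,0,-1],[0,0,0]],"turn":[[0,0,0],[0,0,0]],"jaw":[0,0]}'
```

```text
clock: 18.85
ee_pos: [0.566, -0.1009, 0.0695]
ee_rot: [-1.267, 1.171, 1.266]
contact_force: [0.0, 0.4, -2.3]
grip_width: 0.479
clock: 19.1
ee_pos: [0.5657, -0.1005, 0.0681]
ee_rot: [-1.267, 1.171, 1.267]
contact_force: [-1.2, -0.4, -1.2]
grip_width: 0.482
```

```bash
python3 -m jog '{"slide":[[0,0,-0.8],[0,0,0]],"turn":[[0,0,0],[0,0,0]],"jaw":[0,0]}';python3 -m jog '{"slide":[[0,0,-0.6],[0,0,0]],"turn":[[0,0,0],[0,0,0]],"jaw":[0,0]}'
```

```text
clock: 19.35
ee_pos: [0.5661, -0.1006, 0.068]
ee_rot: [-1.268, 1.17, 1.266]
contact_force: [-0.5, -0.2, 4.3]
grip_width: 0.484
clock: 19.6
ee_pos: [0.5662, -0.1006, 0.0679]
ee_rot: [-1.268, 1.17, 1.266]
contact_force: [-2.7, 0.3, 7.5]
grip_width: 0.485
```

Touching the table at TCP 0.068. Release, raise, turn −90°.

```bash
python3 -m jog '{"slide":[[0,0,0],[0,0,0],[0,0,0],[0,0,0],[0,0,15],[0,0,35],[0,0,35],[0,0,0]],"turn":[[0,0,0],[0,0,0],[0,0,0],[0,0,0],[0,0,0],[0,0,0],[0,0,0],[0,0,-10]],"jaw":[1,1,1,1,1,1,1,1]}';python3 -m jog '{"slide":[[0,0,0],[0,0,0],[0,0,0],[0,0,0],[0,0,0],[0,0,0],[0,0,0],[0,0,0]],"turn":[[0,0,-10],[0,0,-10],[0,0,-10],[0,0,-10],[0,0,-10],[0,0,-10],[0,0,-10],[0,0,-10]],"jaw":[1,1,1,1,1,1,1,1]}';python3 -m jog '{"slide":[[0,0,0]],"turn":[[0,0,0]],"jaw":[1]}'; python3 - <<'E'
from h import *
print(phi(),state()["ee_pos"])
s,T=wrist();cv2.imwrite("pics/w2.png",s["frame"]);W=wcloud(s,T)
e=state()["ee_pos"]
h=(np.abs(W[...,2]-.105)<.012)&(abs(W[...,0]-e[0])<.05)&(abs(W[...,1]-e[1])<.05)
p=W[h];print(len(p),cv2.minAreaRect((p[:,:2]*1000).astype(np.float32)),np.percentile(p,[1,99],axis=0).round(4))
s=snapshot("scene");V=cloud(s);f=s["frame"];cv2.imwrite("pics/s3.png",cv2.resize(f[100:260,150:350],None,fx=3.3,fy=3.3,interpolation=3))
h=(np.abs(V[...,2]-.105)<.008)&(abs(V[...,0]-e[0])<.05)&(abs(V[...,1]-e[1])<.05)
p=V[h];print(len(p),cv2.minAreaRect((p[:,:2]*1000).astype(np.float32)),np.percentile(p,[1,99],axis=0).round(4))
E
```

```text
clock: 20.6
ee_pos: [0.5689, -0.1012, 0.1571]
ee_rot: [-1.14, 1.25, 1.128]
contact_force: [-0.1, 0.5, 0.4]
grip_width: 0.999
clock: 21.6
ee_pos: [0.566, -0.1005, 0.1528]
ee_rot: [-0.058, 1.569, 0.057]
contact_force: [-0.8, 0.2, -0.8]
grip_width: 0.998
clock: 21.72
ee_pos: [0.566, -0.1005, 0.1526]
ee_rot: [-0.064, 1.569, 0.063]
contact_force: [0.2, 0.6, -0.5]
grip_width: 1.005
(np.float64(4.6256904530656655), array([ 0.001, -0.   , -1.   ])) [ 0.56596447 -0.10049955  0.15259395]
4588 ((566.5195922851562, -104.05091857910156), (60.550052642822266, 45.63960647583008), 5.406955718994141) [[ 0.5366 -0.1263  0.0947]
 [ 0.5962 -0.0803  0.1065]]
549 ((567.5706787109375, -102.50629425048828), (64.14544677734375, 44.48617172241211), 7.420544624328613) [[ 0.5386 -0.1245  0.0977]
 [ 0.5993 -0.0792  0.1066]]
```

View pics/w2.png

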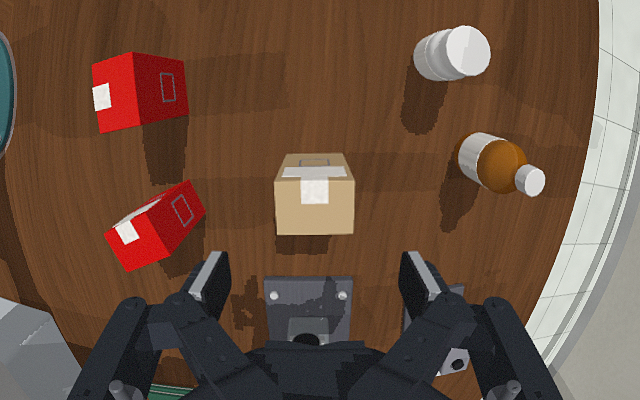

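View pics/s3.png

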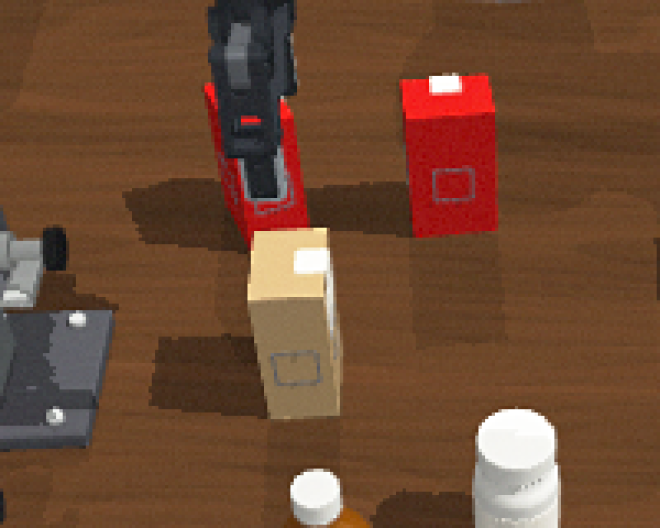

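```bash
python3 -m jog '{"slide":[[0.5,-2.3,-20],[0,0,-35],[0,0,-32],[0,0,0],[0,0,0],[0,0,0],[0,0,0],[0,0,0]],"turn":[[0,0,0.5],[0,0,0],[0,0,0],[0,0,0],[0,0,0],[0,0,0],[0,0,0],[0,0,0]],"jaw":[1,1,1,1,0,0,0,0]}' 90;  python3 -m jog '{"slide":[[0,0,0],[0,0,0]],"turn":[[0,0,0],[0,0,0]],"jaw":[0,0]}'
```

```text
clock: 22.82
ee_pos: [0.5679, -0.1032, 0.0666]
ee_rot: [-0.07, 1.566, 0.068]
contact_force: [-1.8, -0.2, 6.8]
grip_width: 0.664
clock: 23.08
ee_pos: [0.5679, -0.1032, 0.0667]
ee_rot: [-0.07, 1.566, 0.068]
contact_force: [-0.7, 0.1, 6.7]
grip_width: 0.664
```

```bash
python3 -m jog '{"slide":[[0,0,15],[0,0,30],[0,0,24.5],[-0.5,-5,0],[-0.5,-5,0],[-0.5,-5,0],[-0.5,-10,0],[-0.5,-10,0]],"turn":[[0,0,0],[0,0,0],[0,0,0],[0,0,10],[0,0,10],[0,0,10],[0,0,10],[0,0,10]],"jaw":[0,0,0,0,0,0,0,0]}';python3 -m jog '{"slide":[[0,-5,0],[0,-5,0],[0,-5,0],[0,0,0],[0,0,0],[0,0,0]],"turn":[[0,0,10],[0,0,10],[0,0,10],[0,0,9.5],[0,0,0],[0,0,0]],"jaw":[0,0,0,0,0,0]}';python3 look.py g; python3 meas.py g .022
```

```text
clock: 24.08
ee_pos: [0.5631, -0.1377, 0.1342]
ee_rot: [-0.753, 1.437, 0.754]
contact_force: [0.2, 0.9, -1.8]
grip_width: 0.667
clock: 24.82
ee_pos: [0.5634, -0.1526, 0.1341]
ee_rot: [-1.265, 1.172, 1.265]
contact_force: [1.1, -0.1, -1.6]
grip_width: 0.669
(np.float64(94.36972550193462), array([-0.,  0., -1.])) [-0.31  0.15  1.88  0.    1.12 -1.95] [ 0.5634 -0.1526  0.1341]
s 558 ((565.1908569335938, -148.96922302246094), (47.39097595214844, 64.3485336303711), 2.8994462490081787) [[0.5469, -0.1794, 0.1615], [0.576, -0.1524, 0.1715], [0.589, -0.1217, 0.1738]]
t 27 ((560.8323974609375, -130.2225341796875), (43.18691635131836, 13.362171173095703), 4.602644920349121) [[0.5394, -0.1367, 0.1646], [0.5444, -0.1285, 0.172], [0.582, -0.1222, 0.1755]]
plate n 60 face x 0.2782 lat range [0.5387 0.5636] mid 0.5511 z mid [0.1038 0.1279]
front face n 669 normal [ 0.996  0.084 -0.007] yaw 4.83 lat 0.5722 centre lat 0.5502 X range [0.1675 0.2264] z range [0.067  0.0678 0.1237]
tcp X,lat,z 0.1973 0.5494 0.134
rows [177 193] [199 228]
```

View pics/gs.png

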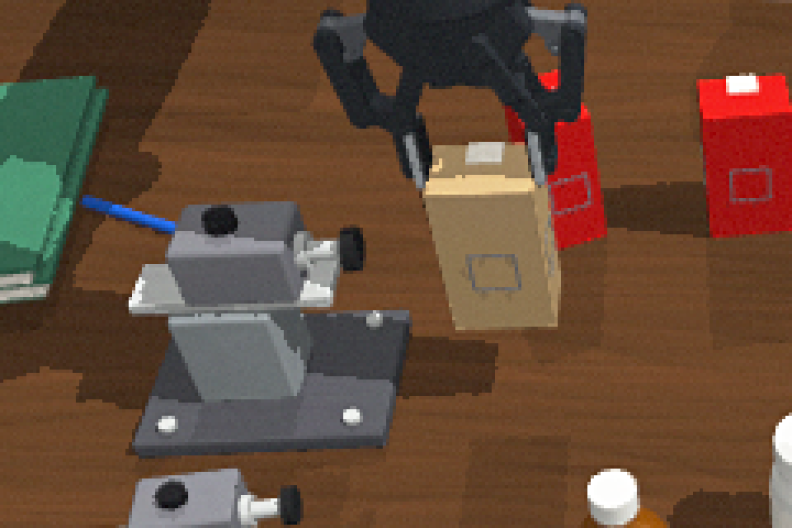

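```bash
python3 -m jog '{"slide":[[2.1,-14,2],[1.1,-14,0],[1.1,-13,0],[0,0,0]],"turn":[[0,0,0],[0,0,0],[0,0,0],[0,0,0]],"jaw":[0,0,0,0]}';python3 -m jog '{"slide":[[0.2,-2.5,0],[0,0,0]],"turn":[[0,0,0],[0,0,0]],"jaw":[0,0]}';python3 -m jog '{"slide":[[0.2,-2.5,0],[0,0,0]],"turn":[[0,0,0],[0,0,0]],"jaw":[0,0]}'
```

```text
clock: 25.42
ee_pos: [0.5679, -0.1952, 0.1359]
ee_rot: [-1.266, 1.172, 1.265]
contact_force: [-0.2, -0.0, -2.3]
grip_width: 0.669
clock: 25.68
ee_pos: [0.568, -0.1961, 0.1359]
ee_rot: [-1.267, 1.171, 1.267]
contact_force: [0.5, 0.1, -1.7]
grip_width: 0.663
clock: 25.92
ee_pos: [0.5683, -0.1986, 0.136]
ee_rot: [-1.267, 1.171, 1.267]
contact_force: [-0.8, 0.0, -2.4]
grip_width: 0.668
```

```bash
python3 -m jog '{"slide":[[0.2,-2,0],[0,0,0]],"turn":[[0,0,0],[0,0,0]],"jaw":[0,0]}';python3 -m jog '{"slide":[[0.2,-2,0],[0,0,0]],"turn":[[0,0,0],[0,0,0]],"jaw":[0,0]}'
```

```text
clock: 26.18
ee_pos: [0.5685, -0.2008, 0.136]
ee_rot: [-1.267, 1.171, 1.267]
contact_force: [-0.2, -0.3, -2.1]
grip_width: 0.67
clock: 26.42
ee_pos: [0.5687, -0.2026, 0.136]
ee_rot: [-1.267, 1.171, 1.267]
contact_force: [0.0, 1.5, -0.8]
grip_width: 0.665
```

```bash
python3 -m jog '{"slide":[[0.2,-2,0],[0,0,0]],"turn":[[0,0,0],[0,0,0]],"jaw":[0,0]}';python3 -m jog '{"slide":[[0.2,-2.2,0],[0.2,-2.2,0],[0,0,0],[0,0,0],[0,0,0],[0,0,0]],"turn":[[0,0,0],[0,0,0],[0,0,0],[0,0,0],[0,0,0],[0,0,0]],"jaw":[0,0,0,0,0,0]}';python3 look.py i; python3 meas.py i .022
```

```text
clock: 26.68
ee_pos: [0.5688, -0.2044, 0.136]
ee_rot: [-1.266, 1.17, 1.267]
contact_force: [-0.1, 2.6, -0.4]
grip_width: 0.669
clock: 27.42
ee_pos: [0.5692, -0.209, 0.136]
ee_rot: [-1.267, 1.171, 1.267]
contact_force: [-0.6, 4.7, 0.3]
grip_width: 0.666
(np.float64(94.51880187872813), array([-0.,  0., -1.])) [-0.39  0.19  1.83  0.    1.13 -2.04] [ 0.5692 -0.209   0.136 ]
s 550 ((572.2338256835938, -210.90792846679688), (46.2935905456543, 65.3015365600586), 7.049231052398682) [[0.5522, -0.2357, 0.1636], [0.5826, -0.2085, 0.1732], [0.5946, -0.1775, 0.1754]]
t 51 ((566.4390869140625, -190.13778686523438), (43.274444580078125, 20.32796859741211), 3.9005846977233887) [[0.5452, -0.2014, 0.1646], [0.55, -0.187, 0.1743], [0.5874, -0.1792, 0.1798]]
plate n 60 face x 0.2782 lat range [0.5387 0.5636] mid 0.5511 z mid [0.1038 0.1279]
front face n 716 normal [ 0.997  0.073 -0.   ] yaw 4.17 lat 0.5733 centre lat 0.5513 X range [0.2237 0.3149] z range [0.0686 0.0693 0.1254]
tcp X,lat,z 0.254 0.5507 0.136
rows [177 144] [200 198]
```

View pics/is.png

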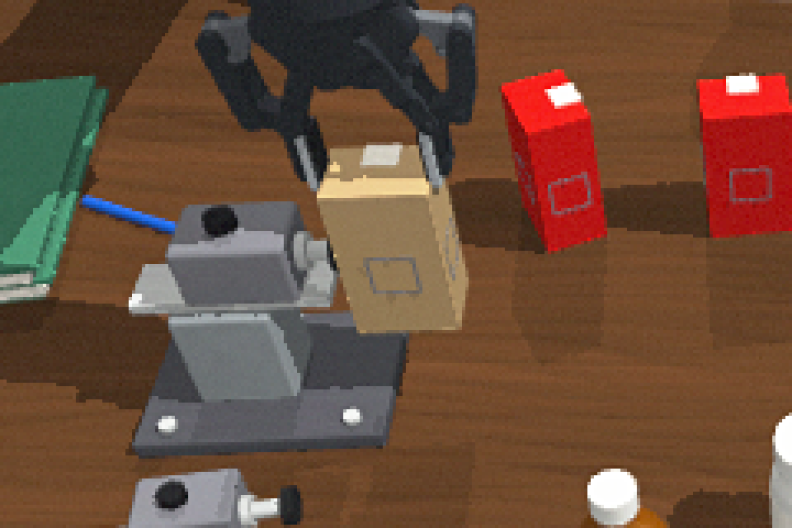

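```bash
python3 -m jog '{"slide":[[0,0,0],[0,0,0],[-1,10,0],[-2,30,0],[-2,35,30],[-4,45,40],[-5,50,0],[-6,50,0]],"turn":[[0,0,0],[0,0,0],[0,0,0],[0,0,0],[0,0,0],[0,0,0],[0,0,-1],[0,0,-1]],"jaw":[0,0,0,0,0,0,0,0]}';python3 -m jog '{"slide":[[-7,50,0],[-7,50,0],[-7,50,0],[-7,50,0],[-6,32,0],[0,0,0],[0,0,0]],"turn":[[0,0,-1],[0,0,-1],[0,0,0],[0,0,0],[0,0,0],[0,0,0],[0,0,0]],"jaw":[0,0,0,0,0,0,0]}'; python3 - <<'E'
from h import *
print(phi(),state()["ee_pos"])
s=snapshot("scene");f=s["frame"];cv2.imwrite("pics/s4.png",cv2.resize(f[60:280,300:500],None,fx=2.7,fy=2.7,interpolation=3))
E
```

```text
clock: 28.52
ee_pos: [0.5501, 0.0114, 0.2072]
ee_rot: [-1.244, 1.187, 1.237]
contact_force: [0.8, 0.5, -2.4]
grip_width: 0.669
clock: 29.4
ee_pos: [0.5156, 0.2422, 0.2059]
ee_rot: [-1.218, 1.205, 1.215]
contact_force: [0.1, -0.6, -2.7]
grip_width: 0.668
(np.float64(90.55218203415356), array([ 0.001, -0.001, -1.   ])) [0.51557634 0.24216748 0.20586344]
```

View pics/s4.png

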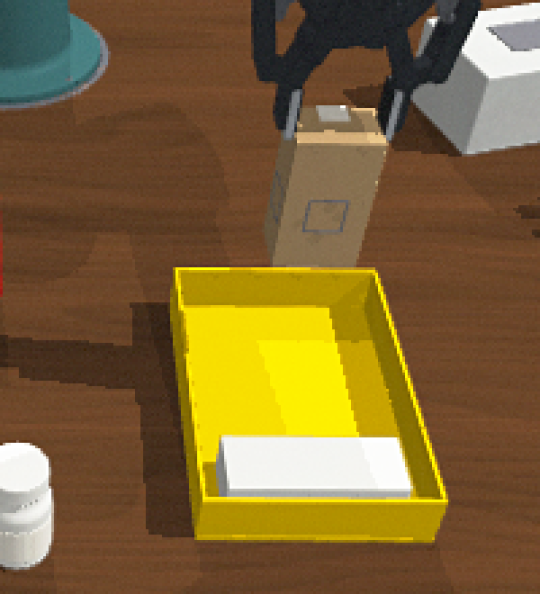

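```bash
python3 -m jog '{"slide":[[0,0,-40],[0,0,-45],[0,0,-30],[0,0,-14],[0,0,-2],[0,0,0]],"turn":[[0,0,0],[0,0,0],[0,0,0],[0,0,0],[0,0,0],[0,0,0]],"jaw":[0,0,0,0,0,0]}';python3 -m jog '{"slide":[[0,0,-1.5],[0,0,0]],"turn":[[0,0,0],[0,0,0]],"jaw":[0,0]}';python3 -m jog '{"slide":[[0,0,-1],[0,0,0]],"turn":[[0,0,0],[0,0,0]],"jaw":[0,0]}'
```

```text
clock: 30.2
ee_pos: [0.5166, 0.243, 0.0764]
ee_rot: [-1.216, 1.203, 1.214]
contact_force: [0.3, -0.5, -1.6]
grip_width: 0.669
clock: 30.45
ee_pos: [0.5159, 0.2432, 0.0745]
ee_rot: [-1.216, 1.203, 1.215]
contact_force: [0.5, 0.7, -2.6]
grip_width: 0.667
clock: 30.7
ee_pos: [0.5152, 0.2429, 0.0725]
ee_rot: [-1.216, 1.205, 1.216]
contact_force: [-0.2, 0.6, -2.6]
grip_width: 0.667
```

```bash
python3 -m jog '{"slide":[[0,0,-0.8],[0,0,0]],"turn":[[0,0,0],[0,0,0]],"jaw":[0,0]}';python3 -m jog '{"slide":[[0,0,-0.8],[0,0,0]],"turn":[[0,0,0],[0,0,0]],"jaw":[0,0]}'
```

```text
clock: 30.95
ee_pos: [0.5151, 0.2429, 0.0715]
ee_rot: [-1.216, 1.205, 1.216]
contact_force: [0.4, -0.3, -2.2]
grip_width: 0.663
clock: 31.2
ee_pos: [0.5153, 0.2429, 0.0709]
ee_rot: [-1.216, 1.205, 1.216]
contact_force: [-0.1, 0.4, -1.4]
grip_width: 0.664
```

```bash
python3 -m jog '{"slide":[[0,0,-0.6],[0,0,0]],"turn":[[0,0,0],[0,0,0]],"jaw":[0,0]}';python3 -m jog '{"slide":[[0,0,0],[0,0,0],[0,0,0],[0,0,0],[0,0,15],[0,0,40],[0,0,50],[0,0,0]],"turn":[[0,0,0],[0,0,0],[0,0,0],[0,0,0],[0,0,0],[0,0,0],[0,0,0],[0,0,0]],"jaw":[1,1,1,1,1,1,1,1]}';python3 -m jog '{"slide":[[0,0,30],[0,0,0],[0,0,0]],"turn":[[0,0,0],[0,0,0],[0,0,0]],"jaw":[1,1,1]}';python3 - <<'E'
from h import *
e=state()["ee_pos"];print(phi(),e)
s=snapshot("scene");f=s["frame"];V=cloud(s);cv2.imwrite("pics/s5.png",cv2.resize(f[60:280,240:500],None,fx=2.7,fy=2.7,interpolation=3))
h=(np.abs(V[...,2]-.109)<.008)&(abs(V[...,0]-e[0])<.05)&(abs(V[...,1]-e[1])<.06)
p=V[h];print(len(p),cv2.minAreaRect((p[:,:2]*1000).astype(np.float32)),np.percentile(p,[1,50,99],axis=0).round(4))
E
```

```text
clock: 31.45
ee_pos: [0.5156, 0.2429, 0.0708]
ee_rot: [-1.216, 1.204, 1.215]
contact_force: [-0.1, -0.6, 2.9]
grip_width: 0.668
clock: 32.45
ee_pos: [0.5193, 0.2446, 0.1823]
ee_rot: [-1.218, 1.194, 1.21]
contact_force: [-1.0, -0.1, 0.6]
grip_width: 0.998
clock: 32.83
ee_pos: [0.5148, 0.2427, 0.2043]
ee_rot: [-1.216, 1.206, 1.216]
contact_force: [-0.2, -0.1, 0.0]
grip_width: 1.001
(np.float64(90.51520065200371), array([-0.001, -0.   , -1.   ])) [0.51476694 0.24265113 0.20431822]
532 ((516.79443359375, 242.08152770996094), (48.045562744140625, 60.37394332885742), 1.5723860263824463) [[0.4951 0.2123 0.1013]
 [0.5219 0.2413 0.1088]
 [0.54   0.2713 0.1115]]
```

View pics/s5.png

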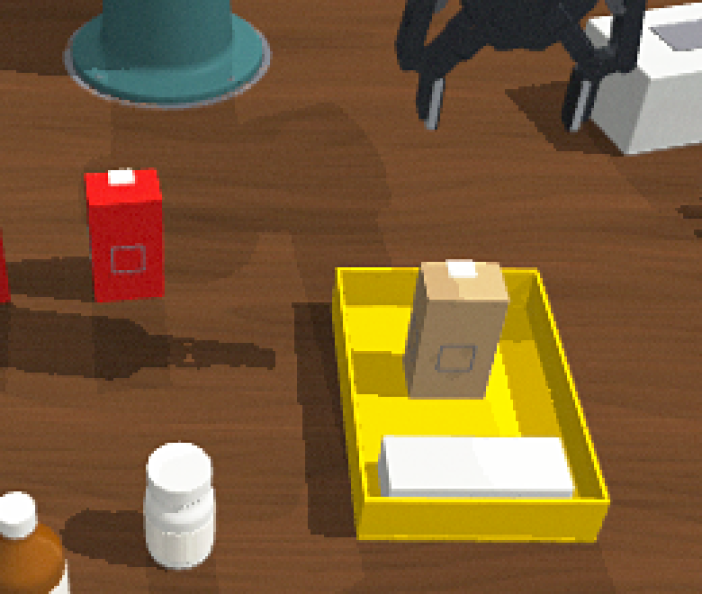

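The carton stands upright on the basket floor with its top at 0.109 m. The gripper is clear of it, and the pack, jar and bottle haven't moved. Handing in.

```bash
python3 -c "
from workcell import job_done; print(job_done())"
```

```text
the job is handed in; nothing more can be done
None
```

I pressed all four sides of the carton on the larger stamp in the order asked, stood the carton in the basket and handed the job in at about 33 s. No verdict came back. The first three sides were done in one grip across the wide sides. I then set the carton down and regrasped it across the narrow sides for the last one.

- **Pressing force:** the wrist force along the plate axis was 4.9, 4.9, 4.3 and 4.7 N in order, about 5.5 to 7 mm of plate travel. The sink was judged from force and tool travel, because I could not read the plate joint directly. Each press was held for over half a second.
- **Alignment:** in the scene camera, each square was within about 1 mm of the plate's centre sideways and about 2 mm in height. The carton was square to the stamp within about 1.5°. The second press may have tipped the carton by about 0.02 rad in the fingers, well within the limit.
- **Final check:** the carton stands upright at about (0.517, 0.242) m with its top at 0.109 m, which puts it on the basket floor. The gripper is open and clear above it. The last picture shows the pack, jar and bottle where they were. I judged that by eye and did not measure it again.
- **Disagreements:** the top and scene cameras differed by 2 to 4 mm on absolute positions. I therefore centred the carton on the plate using the scene camera alone. The arm hid most of the carton from the top camera during the presses.

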